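# Pin the formula dispenser's hopper into line on its stand

### The arm

A 6-joint arm with a two-finger parallel gripper is mounted at the origin on the work surface. World frame = base frame: x ahead of the robot, y to its left, z up, the work surface at z = 0. Lengths are in mm, angles in rad, forces in N, time in s.
With the tool pointing down it reaches from about 275 to 825 mm from the base axis. Payload 5.2 kg.
Tool frame: the origin (TCP) lies at the very end of the fingers, on their centre line; the grasp point (between the pads) lies 19 mm behind it; z points along the fingers, y is the direction in which the jaws open and shut (so a half turn about z gives the same grasp; the last joint's range is limited). The gripper opens to 93 mm and grips with 3 to 60 N. Pads are 15 mm wide; open, the fingers measure 128 mm over their backs; the gripper's body (75 mm by 188 mm) begins 65 mm behind the grasp point.
Start: joints at [1.081, 0.259, 1.535, -0, 1.348, -0.203], TCP at [155.564, 527.546, 218.653] pointing down, gripper open.
Joint ranges: [-3.14, 3.14], [-0.91, 2.08], [0.19, 2.58], [-1.22, 4.36], [0.22, 2.71], [-3.12, 3.12]. Speed limits (rad/s): [2.57, 2.57, 3.14, 3.14, 3.14, 3.14].

### API

Orientations are given as [roll, pitch, yaw] about the fixed x, y, z axes, in that order (R = Rz(yaw) Ry(pitch) Rx(roll)).
In Python, from bench import robot gives the robot as it stands. The module is installed in compiled form; this text tells all that it offers. Calls block until the motion is done:
- robot.move_ptp(position, orientation): joint-space move of the TCP to a pose.
- robot.move_linear(position, ori=None, speed=150, f_stop=None): straight line of the TCP; ori=None keeps the orientation; speed is the mean speed in mm/s. With f_stop (N) it stops when the force on the tool has changed by that much, and returns True; else False.
- robot.move_j(angles): joint-space move.
- robot.move_gripper(opening): opening from 0.0 (shut) to 1.0 (fully open); the grip force is fixed at half the most; returns when the fingers have stopped.
- robot.sleep(seconds).
- robot.inverse_kinematics(position, orientation): joint angles nearest the present ones, or None.
- robot.get_image(name): name is "side" or "top"; returns a dict with "img" (400x640x3 uint8, blue, green, red), "fovy" (degrees; the focal length in pixels is half the picture's height over the tangent of half this angle, whatever the lens; pixels are square), "cx", "cy" (the principal point, pixels), "k1" (the pictures are not rectified: a ray, as slopes to the right and down, at radius r is drawn at 1 + k1 r^2 times it, then the intrinsics apply), "eye" and "orientation" of the camera in the world. Camera axes: x right, y down, z forward; pixel columns grow to the right and rows downward; lengths in mm; the calibration is good to about 2 mm. A picture is of the moment at which its call begins. There is no depth.
A pose or a line that the arm cannot do raises robot.MotionError and nothing moves.
- robot.hand_in(): hands the job in, once; it reports no verdict.
Readings, each from a call of its own:
- robot.current_t(): time.
- robot.current_qpos(): joint angles.
- robot.current_joint_vel(): joint speeds.
- robot.current_joint_efforts(): joint torques, N m.
- robot.current_tcp_pos(): TCP position.
- robot.current_eef_rot(): TCP orientation.
- robot.current_contact_force(): force on the tool from outside, world axes, zero at the start.
- robot.current_ft_torque(): the same for the moment, N m.
- robot.current_gripper_width(): opening from 0.0 (shut) to 1.0 (fully open).
Only numpy, scipy, OpenCV 4.12 (cv2) and the standard library are available. Lean on these libraries where they do the work, as an engineer would, in place of code of your own. Each camera call takes 0.05 s, during which the arm holds its last target. There are 200 camera calls.

### The job

The formula dispenser's hopper has been put back a few millimetres out of line on its stand. Take the tapered steel pin out of its wooden rest and push it gently down through the hole in the hopper's tongue and on through the stand's hole below, so that its taper draws the hopper into line and its collar sits flush on the tongue, then let go. Do not force the pin (never push with more than about 25 N, 2.5 kg's weight), keep the hand off the dispenser itself, and leave the other things on the counter alone.

Things in the scene. Friction and masses are not known exactly. Their poses are not given: they have to be found in the camera images.
- pin: Steel drift pin, about 160 g, upright in its rest. Origin: on its axis, at the underside of its round collar (36 mm across, 5 mm thick); z up. Above the collar a square knob 22 x 22 mm (sides along x and y), from 5 to 39 mm above the origin. Below: a round shank 20 mm across for 32 mm, then a 40 mm taper to a 5 mm blunt tip 72 mm below the origin.
- pin_tip (a point): The centre of the pin's blunt lower tip, 72 mm below the pin's origin.
- rest: Wooden block 64 x 64 mm and 80 mm tall, fixed on the counter; origin under its centre. A vertical hole 23.5 mm across goes down through its middle; the pin hangs in it, collar on the block's top.
- tongue_hole (a point): Centre of the upper mouth of the hole in the hopper's white tongue, on its flat top 150 mm above the counter. Hole vertical, 21.5 mm across; tongue 12 mm thick, 50 mm wide along x, ending 28 mm from the hole along -y. Moves with the hopper; axes are the stand's. The tall hopper begins about 105 mm away along +y; nothing tall elsewhere.
- stand: Grey dispenser stand, fixed; origin under the middle of its base (160 x 300 mm along x, y). Its deck, 14 mm thick and 3 mm below the tongue, has a hole like the tongue's, hidden and not measured: at the start it lies 4 to 7 mm to one side, way and amount unknown. It does not give: as the taper wedges in it, let the pin drift sideways to it, taking the tongue along.
- bottle: Empty glass baby bottle, 56 mm across, 115 mm tall, standing; origin under its centre.
- canister: Closed white ceramic canister with a wooden lid, 106 mm across, 145 mm tall; origin under its centre.
- funnel: Clear plastic funnel, mouth down, 90 mm across, 85 mm tall; origin under its centre.
- scoop: Green plastic scoop, cup 38 mm across and 30 mm tall with a flat handle 87 mm long; origin under the cup's centre.
- collar: White plastic bottle collar ring lying flat, 48 mm across, 16 mm tall; origin under its centre.
- mug: Blue ceramic mug, 76 mm across, 85 mm tall; origin under its centre.
- spoon: Spoon lying on the counter; origin under its middle.
- hopper_top (a point): Centre of the top of the lid of the hopper (108 mm across, top 316 mm above the counter), 160 mm from the tongue's hole along +y. Hopper and tongue are one piece that slides level on the stand, up to 9 mm in x and y from in line, without turning; stiff (about 3 N, plus about 250 N per m/s of sliding), and stays where left.
Things that resemble listed ones, but are neither listed nor needed, are in the scene too. Leave any pink or purple look-alike of the pin alone.

How it is judged (in metres and radians):
On the way, in this order (a step that is already met when the one before it is completed fails the run):
1. the pin is lifted out of its rest (height (world z) of pin_tip above 0.085 m), for 0.1 s.
2. the pin's tip is inside the tongue's hole (z of pin_tip in the frame of tongue_hole below -0.004 m and horizontal distance between pin_tip and tongue_hole below 0.009 m), for 0.1 s.
3. the pin has drawn the hopper over and is home, its collar on the tongue (z of pin in the frame of tongue_hole below 0.002 m and distance of tongue_hole from where it was at the start of the episode above 0.0015 m and horizontal distance between pin and tongue_hole below 0.0025 m), for 0.2 s.
At the end, for the whole second after the job is handed in: The pin stands upright (within 0.06 rad) through both holes, its axis within 2.5 mm of the tongue hole's, its collar flush on the tongue (gap under 2 mm), the hopper drawn over (at least 1.5 mm from where it began), the pin released and at rest (all of step 3 and z of pin in the frame of tongue_hole above -0.003 m and angle between pin's own z axis and vertical below 0.06 rad and linear speed of pin below 0.01 m/s); the robot touches nothing.
It fails at once if the pin is forced against the dispenser (over 30 N) (contact force between pin and stand above 30 N).
It fails at once if the hand or arm pushes the dispenser itself (over 3 N) (contact force between any of the arm, the fingers and stand above 3 N).
It fails at once if another thing on the counter is moved over 20 mm (distance of any of bottle, canister, funnel, scoop, collar, mug, spoon from where it was at the start of the episode above 0.02 m).
It also fails if it takes over 72 s, if anything falls off the work surface, if the arm or the gripper's body presses on something with over 40 N, if the wrist force passes 120 N, or if a joint passes its speed limit or range.

## Working session

There is one attempt and no reset: what is moved stays moved. The work goes in short steps, each a Python script; the robot and the scene stay as the last script left them, time stands still between calls to the robot, and variables do not carry over. Pictures are saved under pics/ and viewed, about 8 in all and at most 12, crops included, and the job is handed in when it is done.

```bash
mkdir -p pics; cat > h.py <<'E'
import numpy as np, cv2
from scipy.spatial.transform import Rotation as Rn
from bench import robot
def K(d):
    f=200/np.tan(np.radians(d['fovy'])/2); return f
def ray(d,u,v):
    f=K(d); p=np.array([(u-d['cx'])/f,(v-d['cy'])/f]); q=p.copy()
    for _ in range(30): q=p/(1+d['k1']*(q@q))
    R=Rn.from_euler('xyz',d['orientation']).as_matrix()
    w=R@np.array([q[0],q[1],1]); return np.array(d['eye'],float),w/np.linalg.norm(w)
def plane(d,u,v,z):
    e,w=ray(d,u,v); return e+w*(z-e[2])/w[2]
def proj(d,P):
    R=Rn.from_euler('xyz',d['orientation']).as_matrix(); c=R.T@(np.array(P,float)-d['eye'])
    q=c[:2]/c[2]; q=q*(1+d['k1']*(q@q)); return q*K(d)+[d['cx'],d['cy']]
E
python3 - <<'E'
from h import *
import pickle
for n in ('top','side'):
    d=robot.get_image(n); pickle.dump(d,open(n+'0.pkl','wb')); cv2.imwrite(f'pics/{n}0.png',d['img'])
    print(n,{k:d[k] for k in d if k!='img'})
print(robot.current_t(),robot.current_eef_rot())
E
```

```text
top {'fovy': 48.24190445470019, 'cx': 316.216945950729, 'cy': 202.37976296702803, 'k1': 0.03199573202754744, 'eye': array([ 481.47089921,   11.36328342, 1730.11744336]), 'orientation': array([-3.06891565, -0.01421171, -1.58627318])}
side {'fovy': 55.92231204561308, 'cx': 317.94754571865053, 'cy': 199.99076981321355, 'k1': -0.07565557151494638, 'eye': array([  96.36599231, -629.09712016,  789.3839809 ]), 'orientation': array([-2.22460984e+00,  8.48768990e-05, -6.79287483e-01])}
0.1 [-3.14002716e+00 -3.08403513e-04  2.85473608e+00]
```

View pics/top0.png

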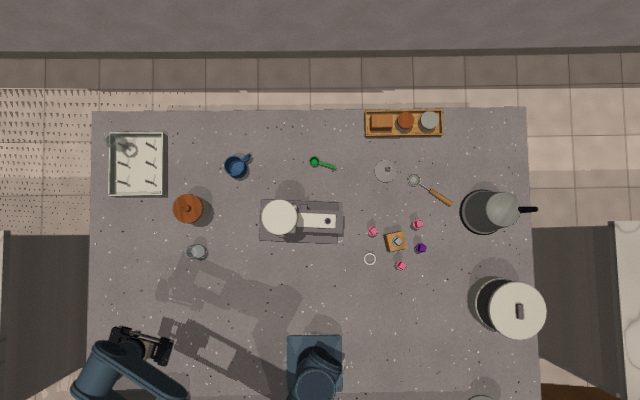

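View pics/side0.png

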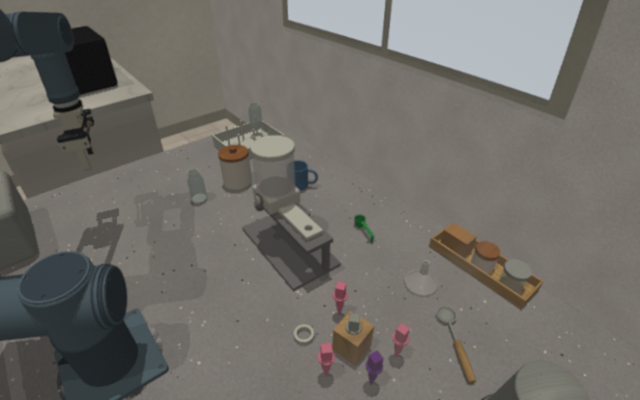

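Top view: the dispenser's tongue hole is near (327,221). The grey knob in the wooden rest is near (397,241). Look-alikes are at pink (373,231), (418,224), (401,265) and purple (421,248). The steel-grey one in the wooden block fits the description, so I'm confirming it in one enlarged crop.

```bash
python3 - <<'E'
from h import *
import pickle
t=pickle.load(open('top0.pkl','rb'));s=pickle.load(open('side0.pkl','rb'))
a=cv2.resize(t['img'][195:285,310:440],None,fx=6,fy=6,interpolation=cv2.INTER_CUBIC)[:300]
a=cv2.resize(t['img'][205:275,312:432],(800,467),interpolation=cv2.INTER_CUBIC)[:,:]
a=cv2.resize(t['img'][205:275,312:432],(480,280),interpolation=cv2.INTER_CUBIC)
a2=cv2.resize(t['img'][222:262,372:426],(320,237),interpolation=cv2.INTER_CUBIC)
b=cv2.resize(s['img'][195:265,270:345],(320,299),interpolation=cv2.INTER_CUBIC)
c=cv2.resize(s['img'][275:385,300:420],(327,300),interpolation=cv2.INTER_CUBIC)
W=np.zeros((600,800,3),np.uint8);W[:280,:480]=a;W[:237,480:]=a2;W[290:589,:320]=b;W[290:590,330:657]=c
cv2.imwrite('pics/crop1.png',W)
E
```

```text
(no output)
```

View pics/crop1.png

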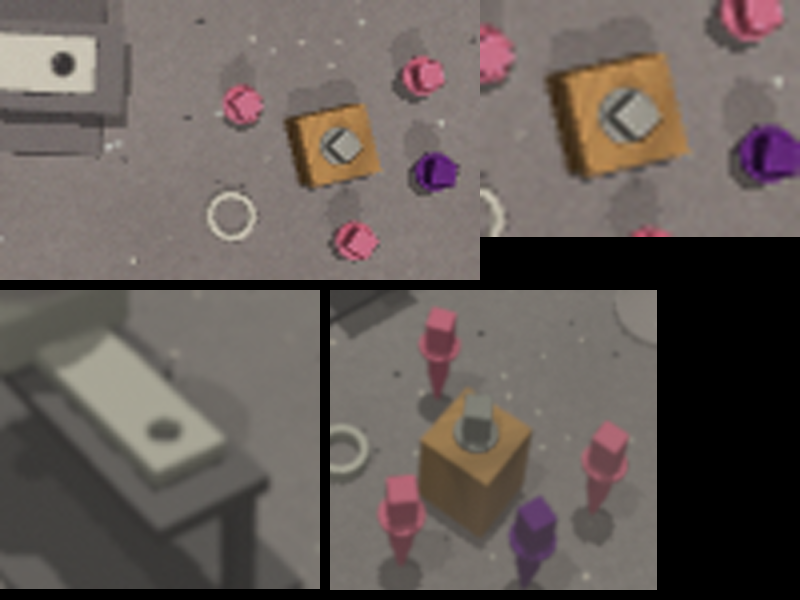

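```bash
python3 - <<'E'
from h import *
import pickle
t=pickle.load(open('top0.pkl','rb'));s=pickle.load(open('side0.pkl','rb'))
S=8
def blobs(d,x0,y0,x1,y1,fn,amin):
    im=cv2.resize(d['img'][y0:y1,x0:x1],None,fx=S,fy=S,interpolation=cv2.INTER_CUBIC)
    m=fn(im).astype(np.uint8); cs,_=cv2.findContours(m,cv2.RETR_CCOMP,cv2.CHAIN_APPROX_NONE); out=[]
    for c in cs:
        if cv2.contourArea(c)<amin*S*S: continue
        M=cv2.moments(c); o=lambda p:(np.asarray(p)+.5)/S-.5+[x0,y0]
        out.append((cv2.contourArea(c)/S/S,o([M['m10']/M['m00'],M['m01']/M['m00']]),o(cv2.boxPoints(cv2.minAreaRect(c)))))
    return out
sat=lambda i:cv2.cvtColor(i,cv2.COLOR_BGR2HSV)[...,1]
val=lambda i:i.max(2)
def show(n,d,bs,z):
    for a,c,b in bs:
        P=np.array([plane(d,*p,z)[:2] for p in b]); e=P[1]-P[0];e2=P[2]-P[1]
        print(n,round(a,1),c.round(1),plane(d,*c,z).round(1),'sides',np.linalg.norm(e).round(1),np.linalg.norm(e2).round(1),'ang',np.degrees(np.arctan2(e[1],e[0])).round(1)%90)
g=t['img'][236:248,391:404]; print(val(g)); print(sat(g))
show('knob',t,blobs(t,390,234,405,249,lambda i:(val(i)>140)&(sat(i)<60),5),119)
show('knob+collar',t,blobs(t,388,232,405,250,lambda i:(sat(i)<70),5),85)
show('wood',t,blobs(t,380,228,412,256,lambda i:(sat(i)>90)&(i[...,2]>130),50),80)
show('hole',t,blobs(t,320,214,334,228,lambda i:val(i)<120,4),150)
show('tongue',t,blobs(t,296,208,342,234,lambda i:val(i)>150,50),150)
show('lid',t,blobs(t,255,195,305,242,lambda i:val(i)>150,200),316)
show('holeS',s,blobs(s,298,218,318,238,lambda i:val(i)<110,4),150)
show('tongueS',s,blobs(s,270,200,330,250,lambda i:val(i)>125,80),150)
show('woodS',s,blobs(s,325,305,380,370,lambda i:(sat(i)>90),50),80)
print(val(s['img'][310:338,344:364])); 
hs=lambda i:cv2.cvtColor(i,cv2.COLOR_BGR2HSV)[...,0]
show('pinks',t,blobs(t,362,215,432,275,lambda i:(hs(i)>125)&(hs(i)<178)&(sat(i)>80)&(val(i)>60),15),100)
E
```

```text
[[179 185 182 169 151 140 144 154 159 170 167 166 158]
 [179 185 169 147 144 129  92 116 148 168 165 163 157]
 [183 174 123 137 130  70  88 161 143 141 152 161 152]
 [178 137 142 125  67  90 165 154 152 143 148 157 153]
 [178 120 127  68  91 170 158 157 154 151 151 152 152]
 [174 127  88  82 167 160 158 156 152 150 151 154 151]
 [166 117 115  62  97 165 158 154 154 153 149 118 151]
 [166 137 147 116  62  95 162 151 156 152 119 151 151]
 [173 168 126 151 121  62  92 157 150 107 151 151 155]
 [176 177 169 130 156 122  77  90 100 156 152 152 158]
 [177 179 179 172 148 160 165 169 157 153 149 154 157]
 [178 179 179 179 175 169 165 165 155 151 149 155 158]]
[[141 139 139 137 130 118 122 139 138 143 145 146 134]
 [144 142 124  69  21  22  22  35  93 137 144 142 148]
 [139 129  39  24  24  22  20  16  27  65 139 143 144]
 [136  80  22  20  23  25  20  25  23  32  93 145 143]
 [130  40  22  23  20  18  18  19  23  24  39 143 143]
 [122  24  26  22  18  18  23  25  20  22  32  93 144]
 [134  48  22  25  24  22  21  25  22  23  31 119 144]
 [135  87  23  22  29  30  20  25  21  25 116 145 142]
[... 3288 characters left out ...]
 113  98  94 101 106 108 104 101  95  87 103 123 131 137
  137 136]
 [147 146 147 145 138 131 119 104 101 101 101 101 105 105 124 134 136 135
  134 134]
 [146 144 144 143 142 140 136 130 128 127 127 128 129 129 132 134 133 133
  133 133]
 [139 141 140 139 139 138 137 137 135 136 135 135 134 134 133 133 134 134
  134 135]
 [119 131 136 137 136 135 134 134 134 132 133 134 133 134 134 134 134 134
  135 134]]
pinks 76.9 [400.4 264.8] [ 368.6 -315.4  100. ] sides 35.4 36.8 ang 43.5
pinks 78.5 [420.4 247.6] [ 429.6 -390.2  100. ] sides 35.9 38.2 ang 46.6
pinks 73.4 [372.1 230.6] [ 493.5 -215.8  100. ] sides 34.7 35.5 ang 89.2
pinks 78.3 [417.2 223.5] [ 517.1 -381.1  100. ] sides 38.0 35.6 ang 39.3
```

Pin confirmed: grey knob at top px (398,241), in the wooden block, at world (455,-307). The tongue hole is at about (531,-51) and the stand's yaw is about -3.3°. Moving to grasp.

```bash
python3 - <<'E'
from h import *
D=np.pi/180
p=[454.8,-307,220]
for y in (133.6,-46.4,86.6,-93.4):
    for q in (p,[531,-51,260]):
        r=robot.inverse_kinematics(q,[np.pi,0,y*D]); print(y,q,None if r is None else np.round(r,2))
x,y,z=robot.current_tcp_pos()
robot.move_linear([x,y,400],speed=250)
robot.move_ptp([400,-20,420],[np.pi,0,133.6*D])
robot.move_gripper(0.55)
robot.move_ptp([454.8,-307,220],[np.pi,0,133.6*D])
print(robot.current_t(),robot.current_tcp_pos(),robot.current_eef_rot(),robot.current_qpos(),robot.current_gripper_width())
print(robot.current_contact_force())
t=robot.get_image('side'); cv2.imwrite('pics/s1.png',cv2.resize(t['img'][150:400,220:480],None,fx=2.4,fy=2.4))
E
```

```text
133.6 [454.8, -307, 220] [-0.8   0.26  1.54  0.    1.35 -1.56]
133.6 [531, -51, 260] [-0.3   0.2   1.5   0.    1.43 -1.07]
-46.4 [454.8, -307, 220] [-0.8   0.26  1.54 -0.    1.35  1.58]
-46.4 [531, -51, 260] [-0.3   0.2   1.5  -0.    1.43  2.08]
86.6 [454.8, -307, 220] [-0.8   0.26  1.54  0.    1.35 -0.74]
86.6 [531, -51, 260] [-0.3   0.2   1.5   0.    1.43 -0.25]
-93.4 [454.8, -307, 220] [-0.8   0.26  1.54 -0.    1.35  2.4 ]
-93.4 [531, -51, 260] [-0.3   0.2   1.5  -0.    1.43  2.9 ]
5.3 [ 455.4371742 -306.4434148  221.1178906] [3.14115059e+00 1.65231137e-03 2.33257091e+00] [-7.95803085e-01  2.53910257e-01  1.53514372e+00  4.30551381e-04
  1.35088069e+00 -1.55767161e+00] 0.552149512782233
[-0.95300872 -0.60444817  0.70111916]
```

View pics/s1.png

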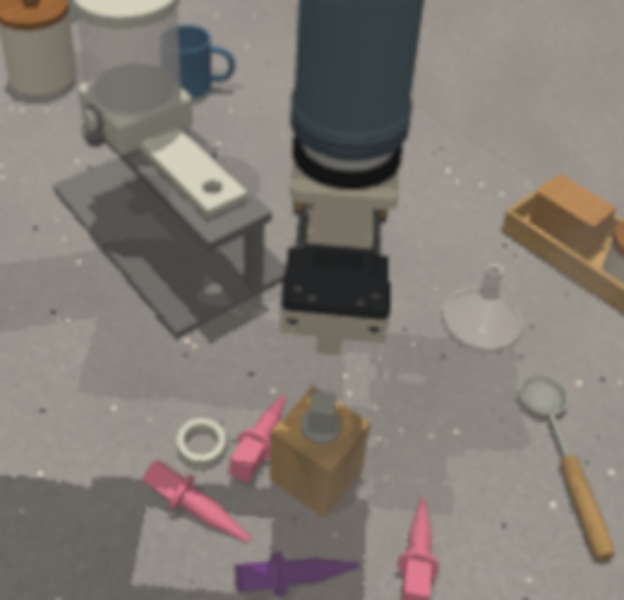

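The fingers hang above the knob (crop 320,405). The look-alikes have toppled over by themselves and lie clear of the fingers. Descending and gripping.

```bash
python3 - <<'E'
from h import *
o=[np.pi,0,133.6*np.pi/180]
robot.move_linear([454.8,-307,130],o,speed=120)
print(robot.move_linear([454.8,-307,90],o,speed=50,f_stop=6),robot.current_tcp_pos())
robot.move_gripper(0.0)
print(robot.current_gripper_width()*93,robot.current_tcp_pos(),robot.current_contact_force())
print(robot.move_linear([454.8,-307,260],o,speed=80,f_stop=25))
robot.sleep(.3)
print(robot.current_gripper_width()*93,robot.current_tcp_pos(),robot.current_contact_force(),robot.current_ft_torque(),robot.current_t())
t=robot.get_image('side'); cv2.imwrite('pics/s2.png',cv2.resize(t['img'][180:380,270:430],None,fx=3,fy=3))
E
```

```text
False [ 454.98556124 -307.17557527   90.2104352 ]
21.733200105906334 [ 454.44597516 -307.70207109   90.28348892] [-3.40806234 -3.20848479  1.79390308]
False
21.750421748179594 [ 454.76380385 -306.98812051  259.92326039] [ 0.6608909  -0.23414664 -1.54425463] [-0.04233411 -0.00479472  0.00604989] 10.3583
```

View pics/s2.png

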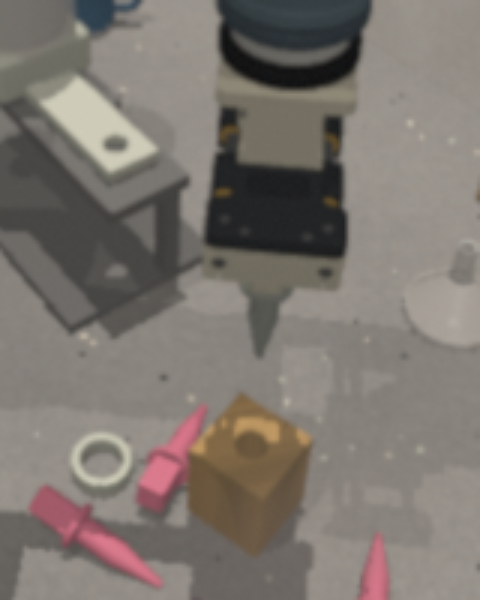

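The pin is held and hangs straight, with its tip at crop (260,355). Moving it above the tongue hole.

```bash
python3 - <<'E'
from h import *
import pickle
o=[np.pi,0,86.6*np.pi/180]
robot.move_ptp([531,-51,270],o)
robot.move_linear([531,-51,244],o,speed=60); robot.sleep(.3)
print(robot.current_tcp_pos(),robot.current_eef_rot(),robot.current_contact_force(),robot.current_t())
t=robot.get_image('side'); pickle.dump(t,open('s3.pkl','wb'))
im=cv2.resize(t['img'][185:265,260:340],None,fx=7,fy=7,interpolation=cv2.INTER_CUBIC)
for P,c in (([531,-51,150],(0,0,255)),([531,-51,161.8],(0,255,0)),([528.5,-53.8,150],(255,0,0))):
    u=proj(t,P); print(P,u); cv2.circle(im,tuple(int(v) for v in (u-[260,185]+.5)*7),3,c,-1)
cv2.imwrite('pics/s3.png',im)
E
```

```text
[531.17621709 -50.98693133 244.3391019 ] [3.14093682e+00 1.37668673e-04 1.51159675e+00] [-0.8642342   0.28020557 -2.04510205] 12.4833
[531, -51, 150] [308.17711158 226.55044736]
[531, -51, 161.8] [308.10242344 223.06023253]
[528.5, -53.8, 150] [308.07411842 227.52683651]
```

View pics/s3.png

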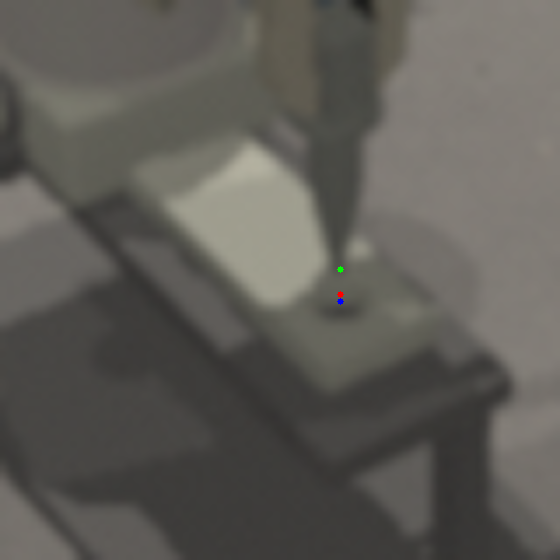

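The tip (crop 342,265) stands over the hole mouth (341,300) and agrees with the projected estimates. I'll go down with force-following: small steps, drifting sideways along the measured lateral force.

```bash
cat > ins.py <<'E'
from h import *
o=[np.pi,0,86.6*np.pi/180]
def F(n=4):
    a=[]
    for _ in range(n): a.append(robot.current_contact_force()); robot.sleep(.01)
    return np.mean(a,0)
def insert(c,F0,z_end,step=.7,gain=.05,flim=9,tmax=40,fz_back=13):
    c=np.array(c,float); k=0
    while robot.current_t()<tmax:
        f=F()-F0; L=np.hypot(*f[:2]); k+=1
        if k%4==0 or L>8 or f[2]>8: print(round(robot.current_t(),2),'cmd',c.round(2),'f',f.round(1))
        if f[2]>fz_back+8 or L>25: print('HIGH'); c[2]+=.5
        if c[2]<=z_end: print('end depth'); break
        d=np.zeros(3)
        if L>1: d[:2]=np.clip(gain*f[:2],-.5,.5)
        if L<flim and f[2]<fz_back: d[2]=-step
        elif L<2: print('blocked'); break
        c+=d
        robot.move_linear(c,o,speed=15,f_stop=12)
    f=F()-F0; print('stop',robot.current_t(),c.round(2),robot.current_tcp_pos(),f.round(1)); return c
E
python3 - <<'E'
from ins import *
F0=F(10); print(F0, np.std([robot.current_contact_force() for _ in range(5)],0)); np.save('F0.npy',F0)
print(robot.move_linear([531,-51,224],o,speed=30,f_stop=4))
print(robot.current_tcp_pos(),F()-F0,robot.current_t())
c=insert([531,-51,224],F0,208,tmax=26)
np.save('c.npy',c)
E
```

```text
[ 0.0265106  -0.07198534 -1.61287398] [0.00000000e+00 2.77555756e-17 0.00000000e+00]
False
[531.09638372 -51.01606318 224.09284101] [ 0.20368058  0.0437319  -0.03759027] 13.4667
14.35 cmd [531.  -51.  221.9] f [-0.2  0.  -0.5]
15.48 cmd [531.  -51.  219.1] f [-0.1  0.  -0.1]
16.62 cmd [531.  -51.  216.3] f [ 0.2 -0.1 -0.2]
17.75 cmd [531.  -51.  213.5] f [ 0.2 -0.3  0. ]
18.88 cmd [531.  -51.  210.7] f [-0.3 -0.4 -0. ]
20.02 cmd [530.97 -51.11 207.9 ] f [-0.9 -1.6  0.9]
end depth
stop 20.05 [530.97 -51.11 207.9 ] [530.96232407 -51.23018732 207.90354633] [-0.4 -1.7  1. ]
```

```bash
python3 - <<'E'
from ins import *
c=insert(np.load('c.npy'),np.load('F0.npy'),185,tmax=38)
np.save('c.npy',c)
E
```

```text
20.93 cmd [530.87 -51.38 205.8 ] f [-0.5 -2.7  1.7]
22.07 cmd [530.68 -51.99 203.  ] f [-0.8 -2.6  2.5]
23.2 cmd [530.48 -52.54 200.2 ] f [-0.9 -3.1  2. ]
24.33 cmd [530.29 -53.12 197.4 ] f [-1.4 -2.6  1.8]
25.47 cmd [530.09 -53.64 194.6 ] f [-0.9 -2.4  1.5]
26.6 cmd [529.9  -54.11 191.8 ] f [-1.6 -2.1  4.6]
27.73 cmd [529.62 -54.47 189.  ] f [-1.  -1.7  6.4]
28.87 cmd [529.43 -54.85 186.2 ] f [-1.3 -2.   6.6]
end depth
stop 29.4667 [529.33 -55.07 184.8 ] [529.66190149 -55.32528681 185.1004146 ] [-0.9 -2.1  6.9]
```

```bash
python3 - <<'E'
from ins import *
c=insert(np.load('c.npy'),np.load('F0.npy'),163,tmax=48)
np.save('c.npy',c)
E
```

```text
30.35 cmd [529.19 -55.44 182.7 ] f [-1.2 -2.4  7.8]
30.92 cmd [529.08 -55.67 181.3 ] f [-1.2 -2.3  8.1]
31.2 cmd [529.02 -55.79 180.6 ] f [-1.  -2.8  8. ]
31.48 cmd [528.97 -55.93 179.9 ] f [-1.7 -2.6  8.8]
31.77 cmd [528.89 -56.06 179.2 ] f [-1.4 -1.8  8.7]
32.05 cmd [528.82 -56.15 178.5 ] f [-1.3 -2.4  9.1]
32.33 cmd [528.75 -56.27 177.8 ] f [-1.3 -2.1  9.7]
32.62 cmd [528.69 -56.37 177.1 ] f [-1.6 -2.5  9.4]
33.75 cmd [528.5  -56.88 174.3 ] f [ 0.1 -2.9  6.4]
34.88 cmd [528.67 -57.36 171.5 ] f [ 2.2 -0.8  4.4]
36.02 cmd [528.94 -57.42 168.7 ] f [0.8 0.4 3.5]
37.15 cmd [528.94 -57.42 165.9 ] f [-0.1  0.7  3.4]
38.28 cmd [528.9  -57.39 163.1 ] f [-0.8  0.3  3.4]
end depth
stop 38.6 [528.9  -57.39 162.4 ] [528.85990736 -57.39015706 162.32368116] [-0.7  0.5  3.8]
```

Nearly home, and the lateral forces have dropped. Now seating the collar.

```bash
python3 - <<'E'
from ins import *
F0=np.load('F0.npy'); c=np.load('c.npy')
for i in range(14):
    c[2]-=.4; s=robot.move_linear(c,o,speed=10,f_stop=10); f=F()-F0
    if np.hypot(*f[:2])>1: c[:2]+=np.clip(.05*f[:2],-.4,.4)
    print(round(robot.current_t(),1),c.round(2),robot.current_tcp_pos().round(2),f.round(1),s)
    if s or f[2]>13: break
np.save('c.npy',c)
d=robot.get_image('side'); cv2.imwrite('pics/s4.png',cv2.resize(d['img'][185:265,260:340],None,fx=7,fy=7,interpolation=cv2.INTER_CUBIC))
E
```

```text
38.9 [528.85 -57.36 162.  ] [528.86 -57.41 161.96] [-1.1  0.5  4.1] False
39.2 [528.8  -57.34 161.6 ] [528.83 -57.37 161.59] [-0.9  0.5  4.1] False
39.5 [528.8  -57.34 161.2 ] [528.84 -57.37 161.19] [-0.4  0.1  4.5] False
39.7 [528.8  -57.34 160.8 ] [528.85 -57.36 160.77] [-0.4 -0.2  4.2] False
40.0 [528.8  -57.34 160.4 ] [528.83 -57.36 160.35] [-0.8 -0.2  4.2] False
40.3 [528.8  -57.34 160.  ] [528.83 -57.37 160.09] [-0.7 -0.2  5.4] False
40.6 [528.71 -57.36 159.6 ] [528.89 -57.4  160.06] [-1.9 -0.6  7.7] False
40.9 [528.62 -57.38 159.2 ] [528.86 -57.43 160.02] [-1.6 -0.4  9.7] False
41.1 [528.48 -57.35 158.8 ] [528.87 -57.44 159.94] [-2.9  0.7 12.1] False
41.4 [528.32 -57.34 158.4 ] [528.89 -57.48 159.92] [-3.2  0.2 13.7] False
```

View pics/s4.png

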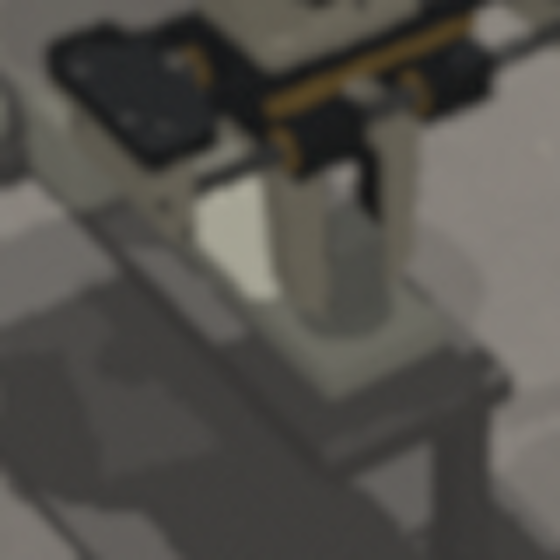

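The hard stop came at TCP z 160.0, against 160.2 expected, and the collar looks flush on the tongue (crop 355,320). I'll relieve the load, open, rise and check.

```bash
python3 - <<'E'
from ins import *
import pickle
p=robot.current_tcp_pos(); c=[p[0],p[1],160.0]
robot.move_linear(c,o,speed=10); print(F()-np.load('F0.npy'))
robot.move_gripper(0.55); print(robot.current_gripper_width(),(F()-np.load('F0.npy')).round(2))
robot.move_linear([c[0],c[1],290],o,speed=80)
robot.move_ptp([400,-260,300],o)
robot.sleep(.3); print(robot.current_t())
s=robot.get_image('side');t=robot.get_image('top'); pickle.dump((s,t),open('end.pkl','wb'))
W=np.zeros((560,800,3),np.uint8)
W[:,:480]=cv2.resize(s['img'][185:265,265:334],(480,560),interpolation=cv2.INTER_CUBIC)
W[:350,485:800]=cv2.resize(t['img'][200:240,305:341],(315,350),interpolation=cv2.INTER_CUBIC)
cv2.imwrite('pics/end.png',W)
E
```

```text
[-1.65180718  0.1388289   6.43417381]
0.5514798563696032 [ 0.12 -0.1   1.71]
45.575
```

View pics/end.png

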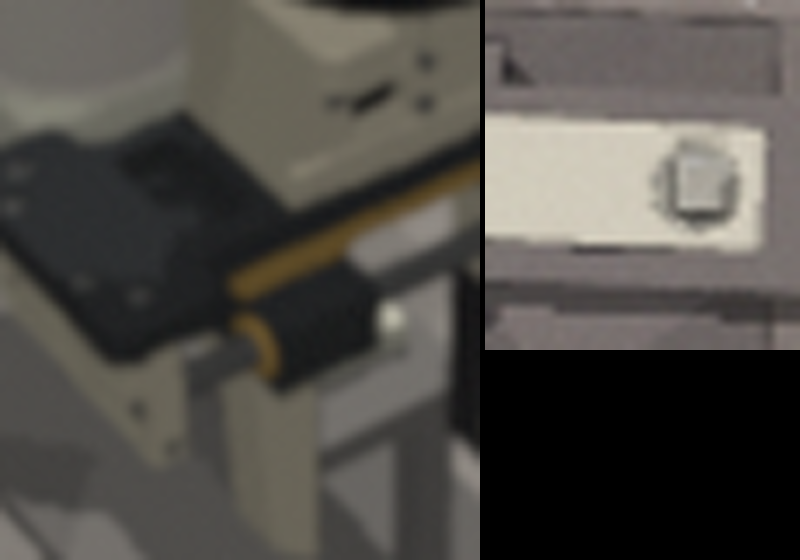

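In the top view (right panel) the pin stands in the tongue. The arm blocks the side view, so I'm clearing it for one flushness check.

```bash
python3 - <<'E'
from ins import *
robot.move_ptp([300,-330,450],o); robot.move_ptp([150,-420,450],o)
robot.sleep(.3); print(robot.current_t())
s=robot.get_image('side')
im=cv2.resize(s['img'][185:265,260:340],None,fx=7,fy=7,interpolation=cv2.INTER_CUBIC)
for z,c in ((150,(0,0,255)),(155,(255,0,0)),(189,(0,255,0))):
    u=proj(s,[528.85,-57.4,z]); cv2.circle(im,tuple(int(v) for v in (u-[260,185]+.5)*7),2,c,-1)
cv2.imwrite('pics/end2.png',im)
E
```

```text
47.5
```

View pics/end2.png

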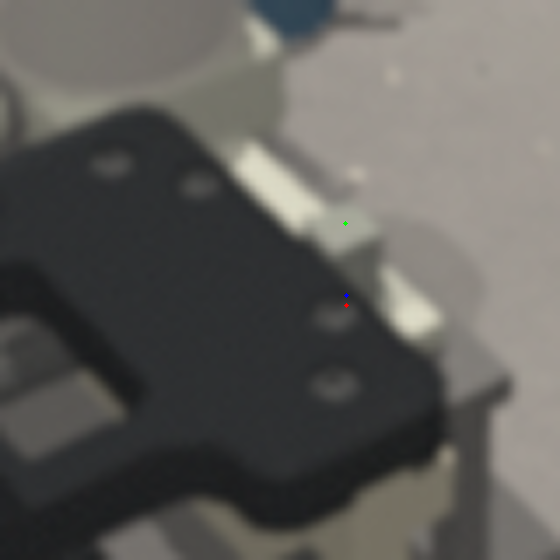

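```bash
python3 - <<'E'
from ins import *
robot.move_ptp([-250,-380,420],o)
robot.sleep(.3); print(robot.current_t())
s=robot.get_image('side')
cv2.imwrite('pics/end3.png',cv2.resize(s['img'][185:265,260:340],None,fx=7,fy=7,interpolation=cv2.INTER_CUBIC))
E
```

```text
49.3417
```

View pics/end3.png

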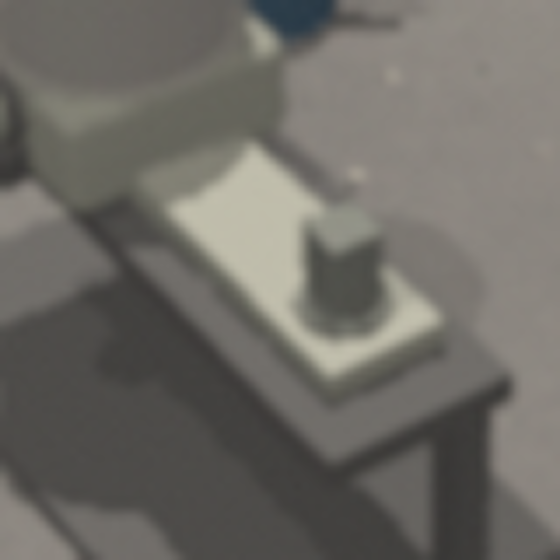

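The pin stands upright with its collar flush (crop 345,320). Last check: how far the tongue moved, measured in the saved top views.

```bash
python3 - <<'E'
from h import *
import pickle
a=pickle.load(open('top0.pkl','rb'));b=pickle.load(open('end.pkl','rb'))[1]
for d in (a,b):
    for (x0,y0,x1,y1,z) in ((296,205,345,237,150),(255,192,305,242,316)):
        i=cv2.resize(d['img'][y0:y1,x0:x1],None,fx=8,fy=8,interpolation=cv2.INTER_CUBIC)
        cs,_=cv2.findContours((i.max(2)>150).astype(np.uint8),cv2.RETR_EXTERNAL,cv2.CHAIN_APPROX_NONE)
        c=max(cs,key=cv2.contourArea); M=cv2.moments(c); box=cv2.boxPoints(cv2.minAreaRect(c))
        o=lambda p:(np.asarray(p)+.5)/8-.5+[x0,y0]
        e=np.mean(sorted(box.tolist(),key=lambda p:-p[0])[:2],0)
        print(z,'cen',plane(d,*o([M['m10']/M['m00'],M['m01']/M['m00']]),z).round(1),'right end',plane(d,*o(e),z).round(1))
E
```

```text
150 cen [533.7 -20.3 150. ] right end [529.8 -79.9 150. ]
316 cen [540.7 108.6 316. ] right end [539.6  53.  316. ]
150 cen [532.8 -23.9 150. ] right end [528.4 -83.9 150. ]
316 cen [539.8 105.1 316. ] right end [539.  49. 316.]
```

```bash
python3 -c "
from bench import robot
print(robot.current_contact_force(),robot.current_t()); robot.hand_in()"
```

```text
[ 0.65760938 -0.24104299  0.21049177] 49.3917
the job is handed in; nothing more can be done
```

The pin is home through both holes with its collar on the tongue. I released it, moved the arm clear and handed the job in at 49.4 s; no verdict was reported.

- **Insertion:** I took the pin from its rest and worked it down in small steps, following the sideways force. My readings peaked at about 14 N, during the final seating press.
- **Seating:** The collar reached a hard stop at TCP z 160.0 mm, against 160.2 mm expected.
- **Last pictures:** They show the pin upright and the collar flush.
- **Hopper movement:** The top views before and after show it drawn about 4 mm, mostly along -y. The gripper moved about 6.8 mm over the same stretch. The extra is probably clearance in the hole plus about 2 mm of error in my first estimate of the hole.
- **Look-alikes:** The pink and purple pins toppled before the gripper came down to them; I felt no contact and the robot did not approach them.
- **Not checked:** I did not measure the other objects' positions at the end.

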